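Load the glue-tape refill and wind it on

TASK

Load the white refill cassette with the notch in its end into the slot of the glue-tape dispenser, notched end towards the spring barrel, and press it fully home until the sprung ball clicks into the notch and holds it. Then roll the dispenser's black thumbwheel away from the slot, with a fingertip on top, as far as it goes up against its stop. Press firmly but do not ram it, and leave the glue stick, the paint jar and the wide refill where they are.

Things in the scene. Friction and masses are not known exactly. Their poses are not given: they have to be found in the camera images.
- cassette_mid (a point): Centre of the loose white refill cassette, an upright block 60 (x) x 24 (y) x 70 (z) mm, 60 to 130 g, standing on the table, so 35 mm above its underside. Its own -x end is the notched end; x points to the plain end, y across, z up. Bottom edges rounded 4 mm, 8 mm under the notched end. Grip it across the 24 mm.
- cassette_notch (a point): Middle of the cassette's notch, on the plane of its -x end: 30 mm from the centre, 24 mm above the underside; axes as cassette_mid. The notch is 12 mm high, 5 mm deep, right across that end. The top of the same end has a step cut out, 14 mm long (x) and 12 mm deep, seen from above; the rest of the top is flat (x = -16 to +30 mm).
- slot_mouth (a point): Centre of the open top of the slot in the grey dispenser (screwed to the table), level with the rim, 75 mm above the table. x runs along the slot towards the thumbwheel, y across, z up. Slot 62 (x) x 26.4 (y) mm inside, walls 8 mm. Loaded, the cassette's x points along this x. Home: its top is 3 to 17 mm above the rim (varies), so press the last part from above.
- ball_home (a point): Point on the slot's inner -x end wall, 39 mm above the table, the mean height of the sprung ball; axes as slot_mouth. Ball and floor sit on a depth carriage inside that is set anywhere from 7 mm lower to 7 mm higher (unseen: feel for it). The spring barrel, an aluminium cap, is outside this wall. The ball stops a lowered cassette with 27 to 44 mm still above the rim.
- wheel_top (a point): Top of the rim of the thumbwheel, 80 mm above the table, 75 mm from slot_mouth along x (fixed to the dispenser, does not turn; axes as slot_mouth). Black ribbed wheel, 50 mm diameter, 12 mm wide, axle along y; only its upper 8 mm stands out between two cheeks, so it cannot be pinched. Press with 3 to 8 N with a closed fingertip and drag along +x, lift, go back, repeat.
- wheel (a joint): Thumbwheel angle, rad: grows as the top of the rim moves along +x, away from the slot. Starts between 0 and 0.35, hard stop at 1.5. Stays where it is left; about 1.6 N at the rim to turn. Dragging the top by 25 mm turns it 1 rad.
- glue_stick: Bystander: white glue stick standing up, 28 mm diameter, 98 mm tall; origin at the middle of its underside.
- paint_jar: Bystander: paint jar with a blue lid, 60 mm diameter, 75 mm tall; origin at the middle of its underside.
- wide_refill: Bystander: a wider white refill block without notch or step, 80 x 36 x 50 mm, too thick for the slot; origin at the middle of its underside.
- cassette: The cassette; origin at the middle of its underside, axes as cassette_mid. Pushing it past the ball takes 6 to 17 N (push on the middle of its top or up to 8 mm towards the notched end), then the force drops as the ball clicks in, 23 to 27 mm down. A sprung plate pushes back with up to 3 N. 2 mm past home is a hard floor: stop there (over 45 N on it would damage the slot).
- dispenser: The dispenser: origin on the table under the middle of its 190 x 76 mm foot plate; the slot's centre is at x = -30 mm, the wheel's axle at x = +45 mm, 55 mm up. Its highest point is the wheel's rim. Not to be pressed with the gripper by over 60 N.
- ball (a joint): How far the sprung ball is pushed back into its wall (m): 0 when free or when it has clicked into the notch, about 0.002 to 0.003 while a cassette's flat end rides on it, at most 0.0065. Steel, 14 mm diameter, free it stands 5.5 mm into the slot.
Mind the look-alikes: they are no part of the job. Of the things that look like the dispenser, the largest one is meant.

How it is judged:
On the way, in this order (a step that is already met when the one before it is completed fails the run):
1. the cassette is home, with the ball clicked into its notch (distance between cassette_notch and ball_home below 0.0105 m and value of joint ball below 0.0013 m and linear speed of cassette below 0.02 m/s), for 0.2 s.
2. then the thumbwheel is rolled up to its stop (value of joint wheel above 1.38 rad), for 0.1 s.
At the end, for the whole second after the job is handed in: The cassette is held in the slot with the ball sprung into its notch (ball pushed back less than 1.3 mm, notch point within 10.5 mm of ball_home, whose true height varies by 7 mm either way) and at rest, and the thumbwheel stands within 0.12 rad of its stop (above 1.38 rad) (distance between cassette_notch and ball_home below 0.0105 m and value of joint ball below 0.0013 m and linear speed of cassette below 0.01 m/s and value of joint wheel above 1.38 rad); the robot touches nothing.
It fails at once if the cassette is pressed onto the ball or floor of the slot's inner carriage with more than 45 N (contact force between cassette and carriage above 45 N).
It fails at once if the cassette is rammed into the dispenser with more than 70 N (contact force between cassette and dispenser above 70 N).
It fails at once if the dispenser is rammed by the gripper with more than 60 N (contact force between the fingers and dispenser above 60 N).
It fails at once if a bystander (glue stick, paint jar or wide refill) is moved more than 30 mm (distance of any of glue_stick, paint_jar, wide_refill from where it was at the start of the episode above 0.03 m).
It also fails if it takes over 54 s, if anything falls off the work surface, if the arm or the gripper's body presses on something with over 40 N, if the wrist force passes 120 N, or if a joint passes its speed limit or range.

ROBOT

A 6-joint arm with a two-finger parallel gripper is mounted at the origin on the work surface. World frame = base frame: x ahead of the robot, y to its left, z up, the work surface at z = 0. Lengths are in m, angles in rad, forces in N, time in s.
With the tool pointing down it reaches from about 0.35 to 0.975 m from the base axis. Payload 4.9 kg.
Tool frame: the origin (TCP) lies between the finger pads; the fingertips stand 19 mm ahead of it and the grasp point (between the pads) is the TCP; z points along the fingers, y is the line along which they close (so a half turn about z gives the same grasp; the last joint's range is limited). The gripper opens to 85 mm and grips with 20 to 120 N. Pads are 22 mm wide; open, the fingers measure 114 mm over their backs; the gripper's body (76 mm by 85 mm) begins 54 mm behind the grasp point. The pads swing forward as they close: fully open they stand 13 mm farther back than shut.
Start: joints at [-1.237, 0.053, 1.613, -0, 1.476, -0.119], TCP at [0.273, -0.562, 0.25] pointing down, gripper open.
Joint ranges: [-3.01, 3.01], [-1.01, 2.22], [0.06, 2.58], [-1.02, 4.17], [0.09, 2.62], [-3.14, 3.14]. Speed limits (rad/s): [2.57, 2.57, 3.14, 3.14, 3.14, 3.14].

INTERFACE

Orientations are given as a rotation vector (axis times angle).
In Python, from station import ctrl gives the robot as it stands. The module is installed in compiled form; this text tells all that it offers.
- The arm moves only by the tool servo_tool, never from a script. Its argument "increments" is a list that holds one entry, the list of rows, each a list of 5 numbers: the finger opening in cm, from 0 to 8.54, then the shift along the tool's x, y, z in cm, then the turn about the tool's z in degrees. A call has 1 to 5 rows; each row is the pose to reach, as a shift and turn from the pose commanded when the call began, along the tool's axes at that moment; what a row does not reach only later rows make up. A row lasts 1/10 s, in which the tool goes at most 50 mm and 8.59 degrees, less where a joint would pass 70% of its speed; a pose out of reach is approached as far as the arm can. A call with a gripper value outside its range is refused whole. The fingers move at their own pace and stop on an object; "newtons" is the grip in N (left out, the last holds). Time passes only in rows, so rows that repeat a pose let the fingers close. It gives the time, the measured TCP pose, the force, the opening and the grip force at its end, in the units of the state.
- ctrl.get_obs(): the state, without advancing time (a new reading comes with each control period).
- ctrl.get_image(name): name is "scene" or "top"; returns a dict with "img" (420x560x3 uint8, red, green, blue), "fx", "fy", "cx", "cy" (pixels), "k1" (the pictures are not rectified: a ray, as slopes to the right and down, at radius r is drawn at 1 + k1 r^2 times it, then the intrinsics apply), "rvec" (rotation vector, rad) and "tvec" (3), from world to camera coordinates, as OpenCV has them. Camera axes: x right, y down, z forward; pixel columns grow to the right and rows downward; lengths in m; the calibration is good to about 2 mm. A picture is of the moment at which its call begins. There is no depth.
- ctrl.finish_job(): hands the job in; it is judged then, once.
The state is a dict: "t": time; "q": joint angles; "dq": joint speeds; "effort": joint torques, N m; "tool_pos": TCP position; "tool_rot": TCP orientation; "contact_force": force on the tool from outside, world axes, zero at the start; "wrist_torque": the same for the moment, N m; "opening": finger opening in m; "grip_force": force on a finger pad.
Only numpy, scipy, OpenCV 4.12 (cv2) and the standard library are available. Lean on these libraries where they do the work, as an engineer would, in place of code of your own. Each camera call takes 0.05 s, during which the arm holds its last target. There are 200 camera calls.

## Working session

There is one attempt and no reset: what is moved stays moved. The work goes in short steps, Python scripts to look and compute and a tool call to move; the robot and the scene stay as the last step left them, time stands still between calls to the robot, and variables do not carry over. Pictures are saved under pics/ and viewed, at most 10 in all, crops included, and the job is handed in when it is done.

Besides the shell and the picture viewer there is one more tool, called after "Emit:" as name([rows], argument=value, ...), one row to a line, values as JSON. servo_tool: Moves the arm, as the interface text tells. Its arguments: {"type":"object","properties":{"increments":{"type":"array"},"newtons":{"type":"number"}},"required":["increments"]}

```bash
mkdir -p pics; cat > h.py <<'E'
import numpy as np, cv2, pickle
from station import ctrl
def snap(name,tag):
    d=ctrl.get_image(name); pickle.dump(d,open(f'{tag}.pkl','wb'))
    cv2.imwrite(f'pics/{tag}.png',d['img'][:,:,::-1]); return d
def load(tag): return pickle.load(open(f'{tag}.pkl','rb'))
def dist(d): return np.array([d['k1'],0,0,0,0.]),np.array([[d['fx'],0,d['cx']],[0,d['fy'],d['cy']],[0,0,1.]])
def pix2z(d,uv,z):
    "world points on plane z for pixels"
    D,K=dist(d); n=cv2.undistortPoints(np.array(uv,float).reshape(-1,1,2),K,D).reshape(-1,2)
    R=cv2.Rodrigues(np.array(d['rvec'],float))[0]; t=np.array(d['tvec'],float).ravel()
    c=-R.T@t; r=np.c_[n,np.ones(len(n))]@R
    return c+r*((z-c[2])/r[:,2])[:,None]
def proj(d,P):
    D,K=dist(d); return cv2.projectPoints(np.array(P,float).reshape(-1,1,3),np.array(d['rvec'],float),np.array(d['tvec'],float),K,D)[0].reshape(-1,2)
E
python3 - <<'E'
from h import *
for n in('scene','top'):
    d=snap(n,n+'0'); R=cv2.Rodrigues(np.array(d['rvec'],float))[0]
    print(n,d['fx'],d['k1'],-R.T@np.array(d['tvec']).ravel())
    big=cv2.resize(d['img'][:,:,::-1],(800,600),interpolation=cv2.INTER_CUBIC); cv2.imwrite(f'pics/{n}0b.png',big)
print(ctrl.get_obs())
E
```

```text
scene 421.1740654376023 -0.1199760263109605 [1.12386602 0.80475332 0.7731736 ]
top 398.7583498488381 0.01902357704256625 [ 0.50129348 -0.01620698  1.20254877]
{'t': 0.1, 'q': array([-1.23696376e+00,  5.33285244e-02,  1.61417604e+00, -3.90805773e-05,
        1.47598226e+00, -1.19006311e-01]), 'dq': array([ 0.00097664, -0.00221025, -0.00161868,  0.00208161,  0.00011358,
       -0.00157919]), 'effort': array([-2.90588168e-04, -3.94902992e+01, -3.71362925e+01, -1.34322222e-04,
        3.85221749e-03,  6.84985508e-07]), 'tool_pos': array([ 0.27326192, -0.56150466,  0.249151  ]), 'tool_rot': array([-3.05957556e+00, -7.04839378e-01,  3.79505064e-04]), 'contact_force': array([-0.71121556,  0.34640033,  0.1529713 ]), 'wrist_torque': array([-0.02763139,  0.02714073,  0.04553699]), 'grip_force': 0.0, 'opening': 0.0853869511946699}
```

View pics/top0b.png

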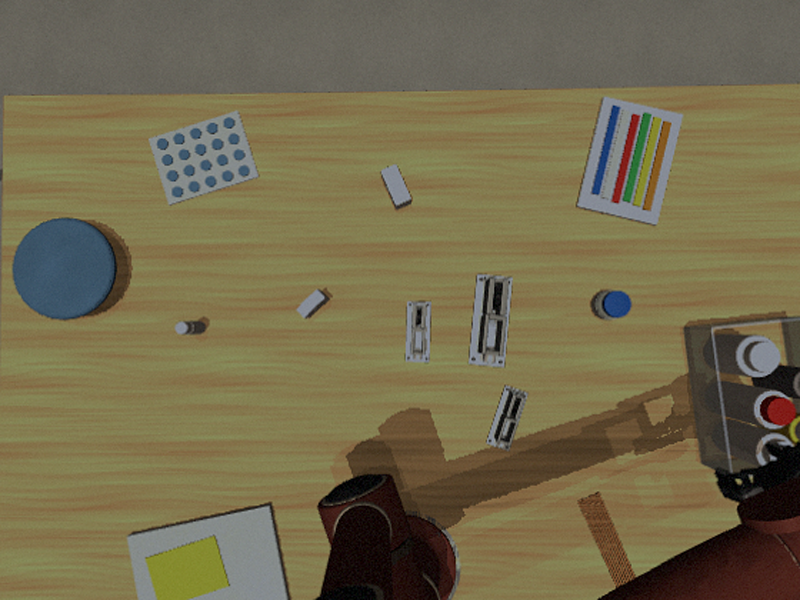

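View pics/scene0b.png

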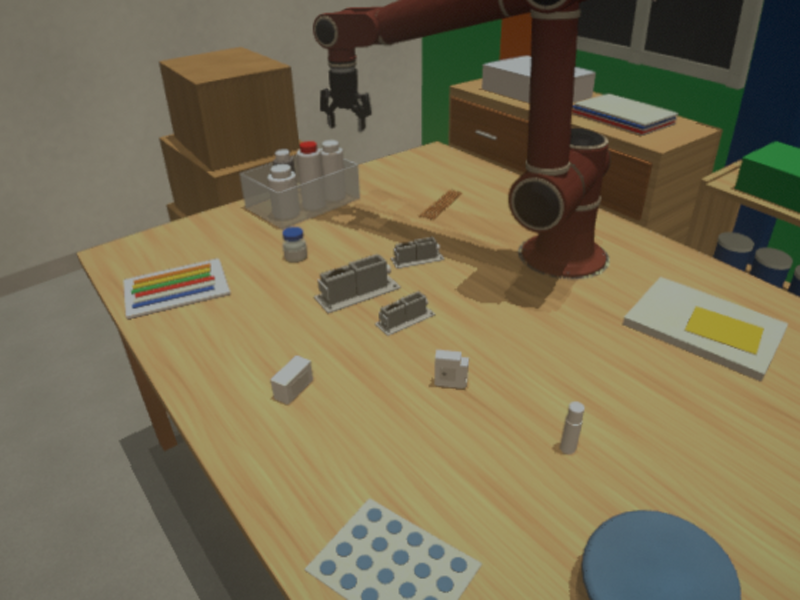

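The top view shows the large dispenser at about (490,320), the stepped cassette at (312,303) and the wide refill at (396,187). The glue stick is at (188,327) and the jar at (613,304). Next I'll enlarge crops of the cassette and dispenser.

```bash
python3 - <<'E'
from h import *
def crop(tag,x,y,w,h,s):
    return cv2.resize(np.clip(load(tag)['img'][y:y+h,x:x+w,::-1].astype(float)*1.4,0,255).astype(np.uint8),(w*s,h*s),interpolation=cv2.INTER_CUBIC)
c=np.zeros((600,800,3),np.uint8)
a=crop('top0',320,185,50,80,7); c[:560,:350]=a
b=crop('top0',200,193,40,40,7); c[:280,360:640]=b
e=crop('scene0',215,170,70,50,6); c[290:590,360:780]=e
g=crop('scene0',300,240,32,35,5);c[:175,640:800]=g
cv2.imwrite('pics/crops.png',c)
E
```

```text
(no output)
```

View pics/crops.png

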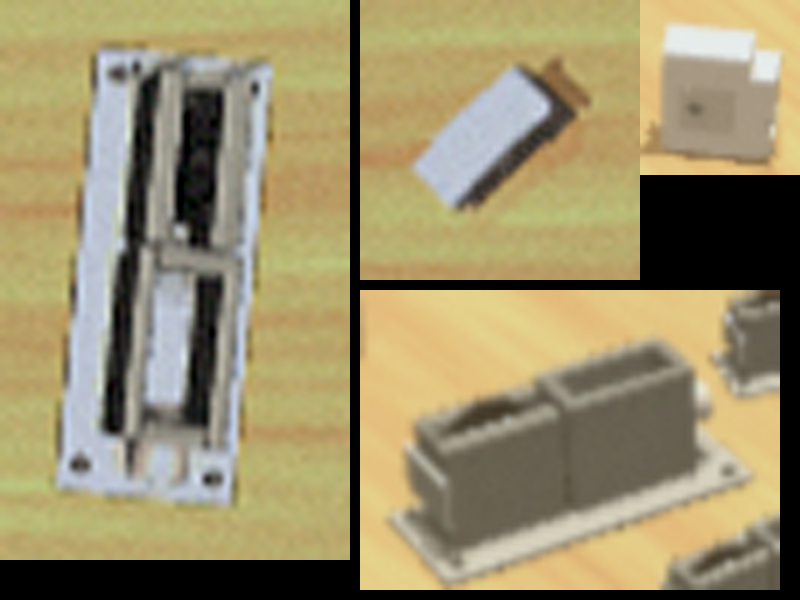

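The crops show the wheel at the far (upper) end of the dispenser and the barrel at the near end. The cassette's step and notch are at its lower-left end in the top view, which is the right end in the scene view. I'll fit both poses from the corners.

```bash
cat > fit.py <<'E'
from h import *
from scipy.optimize import least_squares
T,S=load('top0'),load('scene0')
def up(px,off,s,o): return (np.array(px,float)-off)/s+o-0.5+0.5/s
def world(p,L): 
    c,s=np.cos(p[2]),np.sin(p[2]); L=np.array(L,float)/1000
    return np.c_[p[0]+c*L[:,0]-s*L[:,1],p[1]+s*L[:,0]+c*L[:,1],L[:,2]]
def fit(sets,p0):
    f=lambda p:np.concatenate([(proj(d,world(p,L))-uv).ravel() for d,L,uv in sets])
    r=least_squares(f,p0,loss='soft_l1'); return r.x,r.fun.reshape(-1,2)
if __name__=='__main__':
    h=5
    Dt=(T,[(95,38,h),(95,-38,h),(-95,-38,h),(-95,38,h)],up([(97,50),(272,65),(232,503),(58,487)],0,7,np.array([320,185])))
    Ds=(S,[(95,-38,h),(95,38,h),(-95,38,h),(9,21.2,75),(9,-21.2,75),(-69,21.2,75),(-69,-21.2,75)],
        up([(393,515),(445,582),(750,472),(565,408),(540,375),(697,370),(660,340)],np.array([360,290]),6,np.array([215,170])))
    Ct=(T,[(30,12,70),(30,-12,70),(-30,12,58),(-30,-12,58)],up([(160,67),(195,105),(55,168),(100,208)],0,7,np.array([200,193])))
    Cs=(S,[(30,12,70),(30,-12,70),(-16,12,70),(-16,-12,70),(-30,12,58),(-30,-12,58)],
        up([(664,53),(667,25),(752,58),(753,28),(776,82),(778,50)],np.array([640,0]),5,np.array([300,240])))
    for n,a,b,p0 in(('disp',Dt,Ds,[.5,0,-.1]),('cass',Ct,Cs,[.55,.3,-.7])):
        for s in([a],[b],[a,b]):
            p,r=fit(s,p0); print(n,p.round(4),np.abs(r).mean().round(2)); 
        print(r.round(1).tolist())
E
python3 fit.py
```

```text
disp [ 0.5074 -0.1846 -0.1039] 0.29
disp [ 0.5094 -0.1787 -0.1233] 0.5
disp [ 0.5076 -0.1828 -0.1092] 0.64
[[-0.6, -0.6], [-0.3, -0.3], [-0.5, 0.4], [-1.1, 0.1], [-1.2, -0.6], [0.2, -0.4], [0.8, -0.1], [0.5, -0.6], [-1.5, -0.8], [-0.3, -1.1], [-0.5, -1.6]]
cass [ 0.544   0.1812 -0.8079] 0.29
cass [ 0.5454  0.1848 -0.7872] 0.25
cass [ 0.5444  0.183  -0.8027] 0.39
[[-1.1, -0.5], [-0.2, 0.0], [-0.3, -0.1], [-0.9, 0.1], [-0.5, -0.6], [-0.2, -0.8], [-0.4, -0.2], [0.0, -0.0], [0.0, -1.0], [0.2, -0.5]]
```

Emit:
servo_tool([
  [[8.5,3.45,-3.34,0,8],[8.5,6.9,-6.68,0,16],[8.5,10.35,-10.02,0,24],[8.5,13.8,-13.36,0,32],[8.5,17.25,-16.7,0,40]],
])

```text
t: 0.6
tool_pos: [0.3556, -0.3344, 0.2497]
tool_rot: [-3.116, 0.394, 0.001]
contact_force: [1.4, 0.2, 0.6]
opening: 0.0849
grip_force: 0.0
```

Emit:
servo_tool([
  [[8.5,0.5,-4.78,0,6.4],[8.5,1,-9.56,0,12.8],[8.5,1.5,-14.34,0,19.2],[8.5,2,-19.1,0,25.6],[8.5,2.5,-23.9,0,31.8]],
])

```text
t: 1.1
tool_pos: [0.4378, -0.1086, 0.25]
tool_rot: [-2.89, 1.231, -0.0]
contact_force: [0.5, -0.4, -0.2]
opening: 0.0852
grip_force: 0.0
```

```bash
cat >> h.py <<'E'
def yaw(o=None):
    R=cv2.Rodrigues(np.array((o or ctrl.get_obs())['tool_rot'],float))[0]; return np.arctan2(R[1,0],R[0,0])
def go(x,y,z,psi=None):
    "increments (cm, deg) in tool axes to a world TCP target"
    o=ctrl.get_obs(); R=cv2.Rodrigues(np.array(o['tool_rot'],float))[0]; p=yaw(o)
    d=R.T@(np.array([x,y,z])-o['tool_pos'])*100
    a=0 if psi is None else np.degrees((p-psi+np.pi)%(2*np.pi)-np.pi)
    print('t',round(o['t'],2),'pos',o['tool_pos'].round(4),'yaw',p.round(4),'F',o['contact_force'].round(1),'open',round(o['opening'],4),'\n go',d.round(2),'turn',round(a,1))
E
python3 -c "
from h import *
go(.545,.183,.16,-.80)"
```

```text
t 1.1 pos [ 0.4378 -0.1086  0.25  ] yaw -0.8052 F [ 0.5 -0.4 -0.2] open 0.0852 
 go [-13.6  -27.94   9.  ] turn -0.3
```

Emit:
servo_tool([
  [[8.5,-2,-4.1,1,0],[8.5,-4,-8.2,2,0],[8.5,-6,-12.3,3,0],[8.5,-8,-16.4,5,0],[8.5,-10,-20.5,7,0]],
], newtons=40)

```text
t: 1.6
tool_pos: [0.5156, 0.106, 0.1798]
tool_rot: [-2.893, 1.223, -0.002]
contact_force: [1.1, 0.0, 0.6]
opening: 0.0852
grip_force: 0.0
```

Emit:
servo_tool([
  [[8.5,-1.8,-3.7,2,0],[8.5,-3.6,-7.44,2,0],[8.5,-3.6,-7.44,6,0],[7,-3.6,-7.44,10,0],[5,-3.6,-7.44,12,0]],
])

```text
t: 2.1
tool_pos: [0.5407, 0.1816, 0.0558]
tool_rot: [2.891, -1.221, -0.009]
contact_force: [-1.5, -0.3, -1.2]
opening: 0.0582
grip_force: 0.0
```

```bash
python3 - <<'E'
from h import *
go(.545,.183,.06,-.80)
a=snap('top','t1')['img'][170:250,180:260]; b=snap('scene','s1')['img'][190:290,270:370]
o=np.hstack([cv2.resize(a,(400,400),interpolation=2),cv2.resize(b,(400,400),interpolation=2)])
cv2.imwrite('pics/c1.png',np.clip(o[:,:,::-1]*1.3,0,255))
E
```

```text
t 2.1 pos [0.5407 0.1816 0.0558] yaw -0.7993 F [-1.5 -0.3 -1.2] open 0.0582 
 go [ 0.2  -0.4  -0.43] turn 0.0[ WARN:0@2.029] global loadsave.cpp:1063 imwrite_ Unsupported depth image for selected encoder is fallbacked to CV_8U.
```

View pics/c1.png

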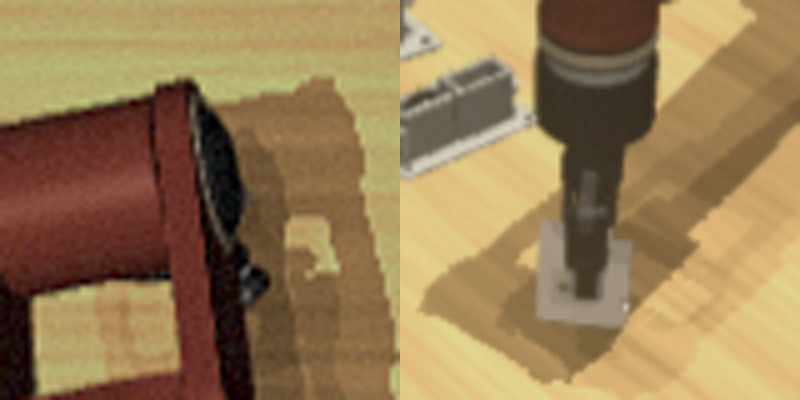

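The side view shows the finger across the middle of the cassette, centred. I'll close on it.

Emit:
servo_tool([
  [[4,0,0,0,0],[3.2,0,0,0,0],[3.2,0,0,0,0],[2,0,0,0,0],[1.5,0,0,0,0]],
], newtons=50)

```text
t: 2.7
tool_pos: [0.545, 0.1818, 0.0624]
tool_rot: [-2.892, 1.223, -0.004]
contact_force: [-1.1, -0.6, 6.2]
opening: 0.0233
grip_force: 49.1
```

Emit:
servo_tool([
  [[1.5,0,0,0,0],[1.5,0,0,0,0],[1.5,0,0,0,0]],
])

```text
t: 3.0
tool_pos: [0.545, 0.1818, 0.0625]
tool_rot: [-2.892, 1.223, -0.004]
contact_force: [-0.4, 0.5, 6.3]
opening: 0.0233
grip_force: 49.1
```

```bash
python3 -c "
from h import *
go(.478,-.180,.20,-.108)"
```

```text
t 3.0 pos [0.545  0.1818 0.0625] yaw -0.8004 F [-0.4  0.5  6.3] open 0.0233 
 go [ 21.32  29.97 -13.79] turn -39.7
```

Emit:
servo_tool([
  [[1.5,0,0,-4,0],[1.5,0,0,-8,-8],[1.5,3.5,5,-11,-16],[1.5,7,10,-14,-24],[1.5,10.6,15,-14,-32]],
])

```text
t: 3.5
tool_pos: [0.5191, 0.0466, 0.1954]
tool_rot: [-3.118, 0.38, -0.008]
contact_force: [1.0, -0.0, -0.5]
opening: 0.0232
grip_force: 49.0
```

```bash
python3 -c "
from h import *
go(.478,-.180,.20,-.108)"
```

```text
t 3.5 pos [0.5191 0.0466 0.1954] yaw -0.2424 F [ 1.  -0.  -0.5] open 0.0232 
 go [ 1.45 22.98 -0.47] turn -7.7
```

Emit:
servo_tool([
  [[1.5,0.3,4.6,0,-4],[1.5,0.6,9.2,0,-7.7],[1.5,0.9,13.8,0,-7.7],[1.5,1.2,18.3,0,-7.7],[1.5,1.2,18.3,0,-7.7]],
])

```text
t: 4.0
tool_pos: [0.4837, -0.137, 0.1923]
tool_rot: [3.134, -0.191, -0.0]
contact_force: [0.7, 1.2, -1.5]
opening: 0.0231
grip_force: 49.2
```

Emit:
servo_tool([
  [[1.5,0,0,2,0],[1.5,0,0,4,0],[1.5,0,0,4,0]],
])

```text
t: 4.3
tool_pos: [0.4826, -0.1313, 0.1488]
tool_rot: [-3.134, 0.181, 0.01]
contact_force: [-0.2, 0.3, -0.7]
opening: 0.0233
grip_force: 49.2
```

```bash
python3 - <<'E'
from h import *
go(.478,-.180,.145,-.108)
a=snap('top','t2')['img'][165:285,285:405]; b=snap('scene','s2')['img'][110:230,205:325]
o=np.hstack([cv2.resize(a,(400,400),interpolation=2),cv2.resize(b,(400,400),interpolation=2)])
cv2.imwrite('pics/c2.png',np.clip(o[:,:,::-1]*1.3,0,255).astype(np.uint8))
E
```

```text
t 4.3 pos [ 0.4826 -0.1313  0.1488] yaw -0.1151 F [-0.2  0.3 -0.7] open 0.0233 
 go [0.1  4.89 0.37] turn -0.4
```

View pics/c2.png

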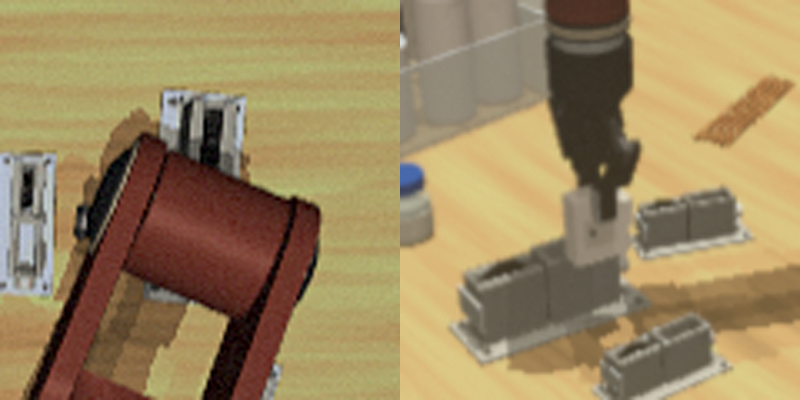

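The side view shows the cassette upright in the gripper with the step to the right, towards the barrel, but still 5 cm short in y. I'll move over and check the dispenser fit with an overlay.

Emit:
servo_tool([
  [[1.5,0,3,0,0],[1.5,0,4.9,0,-0.4],[1.5,0,4.9,0,-0.4],[1.5,0,4.9,0,-0.4]],
])

```text
t: 4.8
tool_pos: [0.4798, -0.1813, 0.1535]
tool_rot: [3.137, -0.171, 0.003]
contact_force: [0.2, 1.4, -1.5]
opening: 0.0236
grip_force: 49.2
```

```bash
python3 - <<'E'
from h import *
from fit import world
go(.4777,-.181,.145,-.106)
snap('scene','s3'); o=ctrl.get_obs(); psi=yaw(o)
def ov(tag,x,y,w,h,s,polys):
    d=load(tag); im=cv2.resize(np.clip(d['img'][y:y+h,x:x+w,::-1].astype(float)*1.5,0,255).astype(np.uint8),(w*s,h*s),interpolation=2)
    for P,c in polys:
        uv=((proj(d,P)-[x,y]+.5)*s-.5); cv2.polylines(im,[np.int32(np.round(uv*16))],True,c,1,cv2.LINE_AA,4)
    return im
p=[.5076,-.1838,-.106]
q=lambda x0,x1,y,z:world(p,[(x0,y,z),(x1,y,z),(x1,-y,z),(x0,-y,z)])
polys=[(q(-95,95,38,5),(0,0,255)),(q(-69,9,21.2,75),(0,255,0)),(q(-61,1,13.2,75),(255,0,0))]
pc=[*o['tool_pos'][:2],psi]; zb=(o['tool_pos'][2]-.0625)*1000
cp=[(world(pc,[(a,12,zb+b) for a,b in((-30,8),(-22,0),(26,0),(30,4),(30,70),(-16,70),(-16,58),(-30,58))]),(255,0,255))]
cv2.imwrite('pics/c3.png',np.hstack([ov('top0',322,186,44,78,7,polys),ov('scene3' if 0 else 's3',218,155,68,78,7,polys+cp)])[:, :800])
E
```

```text
t 4.8 pos [ 0.4798 -0.1813  0.1535] yaw -0.1087 F [ 0.2  1.4 -1.5] open 0.0236 
 go [-0.22 -0.01  0.85] turn -0.2
```

View pics/c3.png

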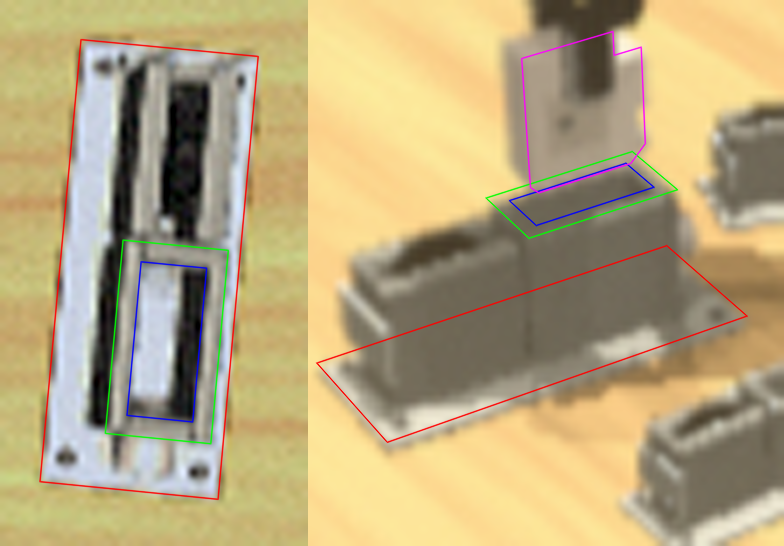

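The overlay agrees to about 1–2 mm in the top view. The scene view is biased by a few mm, the same way for the held cassette and the dispenser. I'll lower it and feel for contact.

Emit:
servo_tool([
  [[1.5,-0.15,0,0.5,0],[1.5,-0.15,0,1,0],[1.5,-0.15,0,1.4,0],[1.5,-0.15,0,1.6,0]],
])

```text
t: 5.25
tool_pos: [0.4773, -0.1807, 0.1353]
tool_rot: [-3.136, 0.169, 0.002]
contact_force: [-0.7, 0.3, -1.0]
opening: 0.0232
grip_force: 49.3
```

Emit:
servo_tool([
  [[1.5,0,0,0.2,0],[1.5,0,0,0.3,0],[1.5,0,0,0.4,0],[1.5,0,0,0.4,0]],
])

```text
t: 5.65
tool_pos: [0.4778, -0.1814, 0.1323]
tool_rot: [3.137, -0.17, 0.0]
contact_force: [0.5, -1.3, -1.8]
opening: 0.0232
grip_force: 49.1
```

Emit:
servo_tool([
  [[1.5,0,0,0.3,0],[1.5,0,0,0.6,0],[1.5,0,0,0.9,0],[1.5,0,0,1,0],[1.5,0,0,1,0]],
])

```text
t: 6.15
tool_pos: [0.4778, -0.1815, 0.1222]
tool_rot: [3.136, -0.17, 0.0]
contact_force: [0.6, -2.7, -1.7]
opening: 0.0231
grip_force: 48.8
```

Emit:
servo_tool([
  [[1.5,0,0.05,0.3,0],[1.5,0,0.05,0.6,0],[1.5,0,0.05,0.8,0],[1.5,0,0.05,1,0],[1.5,0,0.05,1,0]],
])

```text
t: 6.65
tool_pos: [0.4777, -0.1816, 0.112]
tool_rot: [-3.137, 0.17, -0.0]
contact_force: [1.0, -1.9, -1.5]
opening: 0.0233
grip_force: 48.9
```

Emit:
servo_tool([
  [[1.5,0,0,0.2,0],[1.5,0,0,0.4,0],[1.5,0,0,0.5,0],[1.5,0,0,0.5,0]],
])

```text
t: 7.05
tool_pos: [0.4777, -0.1817, 0.1072]
tool_rot: [-3.137, 0.17, -0.0]
contact_force: [1.6, -1.6, -0.7]
opening: 0.0233
grip_force: 49.0
```

Emit:
servo_tool([
  [[1.5,0,0,0.2,0],[1.5,0,0,0.4,0],[1.5,0,0,0.5,0],[1.5,0,0,0.5,0]],
])

```text
t: 7.45
tool_pos: [0.4791, -0.1821, 0.1038]
tool_rot: [3.136, -0.17, 0.006]
contact_force: [4.4, -0.4, 4.8]
opening: 0.0233
grip_force: 50.0
```

Emit:
servo_tool([
  [[1.5,0,0,0.2,0],[1.5,0,0,0.3,0],[1.5,0,0,0.3,0]],
])

```text
t: 7.75
tool_pos: [0.4791, -0.1824, 0.1014]
tool_rot: [3.135, -0.169, 0.005]
contact_force: [2.6, -1.1, 6.8]
opening: 0.0232
grip_force: 50.0
```

Emit:
servo_tool([
  [[1.5,0,0,0.2,0],[1.5,0,0,0.4,0],[1.5,0,0,0.5,0],[1.5,0,0,0.5,0]],
])

```text
t: 8.15
tool_pos: [0.479, -0.1824, 0.0956]
tool_rot: [3.135, -0.17, 0.006]
contact_force: [3.9, -1.6, 4.8]
opening: 0.0236
grip_force: 49.4
```

Emit:
servo_tool([
  [[3.2,0,0,0,0],[5,0,0,0,0],[5,0,0,0,0],[5,0,0,-3,0],[5,0,0,-5.5,0]],
])

```text
t: 8.65
tool_pos: [0.4764, -0.181, 0.1485]
tool_rot: [-3.135, 0.17, 0.006]
contact_force: [0.8, -0.8, 0.7]
opening: 0.0499
grip_force: 0.0
```

Emit:
servo_tool([
  [[0,-0.4,0,0,0],[0,-0.4,0,0,0],[0,-0.4,0,0,0],[0,-0.4,0,0,0],[0,-0.4,0,0,0]],
], newtons=40)

```text
t: 9.15
tool_pos: [0.473, -0.1809, 0.148]
tool_rot: [-3.136, 0.17, 0.003]
contact_force: [-0.0, -0.1, -0.9]
opening: -0.0002
grip_force: 0.0
```

```bash
python3 - <<'E'
from h import *
go(.4750,-.1815,.125,-.106)
d=snap('scene','s4')
cv2.imwrite('pics/c4.png',np.clip(cv2.resize(d['img'][120:230,205:325,::-1],(600,550),interpolation=2)*1.4,0,255).astype(np.uint8))
E
```

```text
t 9.15 pos [ 0.473  -0.1809  0.148 ] yaw -0.1083 F [-0.  -0.1 -0.9] open -0.0002 
 go [0.21 0.04 2.3 ] turn -0.1
```

View pics/c4.png

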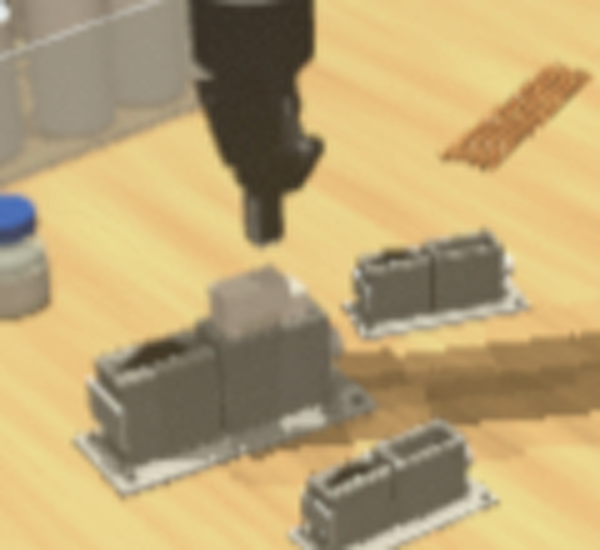

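The cassette stands upright in the slot with the closed tip above it. Now I'll press down.

Emit:
servo_tool([
  [[0,0.2,0.05,1,0],[0,0.2,0.05,1.8,0],[0,0.2,0.05,2.2,0],[0,0.2,0.05,2.4,0],[0,0.2,0.05,2.6,0]],
])

```text
t: 9.7
tool_pos: [0.4755, -0.182, 0.123]
tool_rot: [-3.137, 0.17, 0.0]
contact_force: [-0.7, 0.1, -0.2]
opening: 0.0002
grip_force: 0.0
```

Emit:
servo_tool([
  [[0,0,0,0.15,0],[0,0,0,0.3,0],[0,0,0,0.4,0],[0,0,0,0.4,0]],
])

```text
t: 10.1
tool_pos: [0.4757, -0.1823, 0.1205]
tool_rot: [3.136, -0.17, 0.0]
contact_force: [-3.0, -0.1, 5.5]
opening: 0.0002
grip_force: 2.4
```

Emit:
servo_tool([
  [[0,0,0,0.15,0],[0,0,0,0.3,0],[0,0,0,0.4,0],[0,0,0,0.4,0]],
])

```text
t: 10.5
tool_pos: [0.4758, -0.1823, 0.1163]
tool_rot: [3.136, -0.17, 0.0]
contact_force: [-3.4, 1.5, 5.0]
opening: 0.0003
grip_force: 2.3
```

Emit:
servo_tool([
  [[0,0,0,0.15,0],[0,0,0,0.3,0],[0,0,0,0.3,0]],
])

```text
t: 10.8
tool_pos: [0.4758, -0.1823, 0.113]
tool_rot: [3.136, -0.17, 0.001]
contact_force: [-1.7, 0.9, 3.5]
opening: -0.0002
grip_force: 1.8
```

Emit:
servo_tool([
  [[0,0,0,0.15,0],[0,0,0,0.3,0],[0,0,0,0.3,0]],
])

```text
t: 11.1
tool_pos: [0.4756, -0.1819, 0.1089]
tool_rot: [-3.137, 0.17, -0.0]
contact_force: [-0.6, 0.1, -0.2]
opening: -0.0
grip_force: 0.0
```

Emit:
servo_tool([
  [[0,0,0,0.1,0],[0,0,0,0.2,0],[0,0,0,0.2,0]],
])

```text
t: 11.4
tool_pos: [0.4756, -0.1819, 0.107]
tool_rot: [-3.137, 0.17, 0.0]
contact_force: [-0.3, -1.0, 0.4]
opening: -0.0004
grip_force: 0.0
```

Emit:
servo_tool([
  [[0,0,0,0.1,0],[0,0,0,0.2,0],[0,0,0,0.2,0]],
])

```text
t: 11.7
tool_pos: [0.4762, -0.1822, 0.1057]
tool_rot: [3.137, -0.17, 0.002]
contact_force: [1.8, 0.4, 2.2]
opening: -0.0
grip_force: 0.9
```

Emit:
servo_tool([
  [[0,0,0,0.1,0],[0,0,0,0.2,0],[0,0,0,0.2,0]],
])

```text
t: 12.0
tool_pos: [0.4769, -0.1824, 0.1045]
tool_rot: [3.136, -0.17, 0.005]
contact_force: [3.3, 0.3, 5.2]
opening: 0.0001
grip_force: 2.4
```

Emit:
servo_tool([
  [[0,0,0,0.1,0],[0,0,0,0.2,0],[0,0,0,0.2,0]],
])

```text
t: 12.3
tool_pos: [0.4771, -0.1825, 0.1037]
tool_rot: [3.136, -0.17, 0.005]
contact_force: [1.1, 2.0, 9.6]
opening: -0.0
grip_force: 5.7
```

The force fell to zero at the click and the floor was then felt at 9.6 N. I'll lift off, look, and move to the wheel.

Emit:
servo_tool([
  [[0,0,0,-1.5,0],[0,0,0,-4,0],[0,3,0,-4,0],[0,6.6,0,-4,0],[0,6.6,0,-4,0]],
])

```text
t: 12.8
tool_pos: [0.543, -0.1894, 0.1411]
tool_rot: [-3.137, 0.169, 0.001]
contact_force: [-0.8, -0.3, 0.1]
opening: -0.0001
grip_force: 0.0
```

```bash
python3 - <<'E'
from h import *
go(.5433,-.1888,.103,-.106)
d=snap('scene','s5')
cv2.imwrite('pics/c5.png',np.clip(cv2.resize(d['img'][120:230,205:325,::-1],(600,550),interpolation=2)*1.4,0,255).astype(np.uint8))
E
```

```text
t 12.8 pos [ 0.543  -0.1894  0.1411] yaw -0.1073 F [-0.8 -0.3  0.1] open -0.0001 
 go [ 0.02 -0.06  3.81] turn -0.1
```

View pics/c5.png

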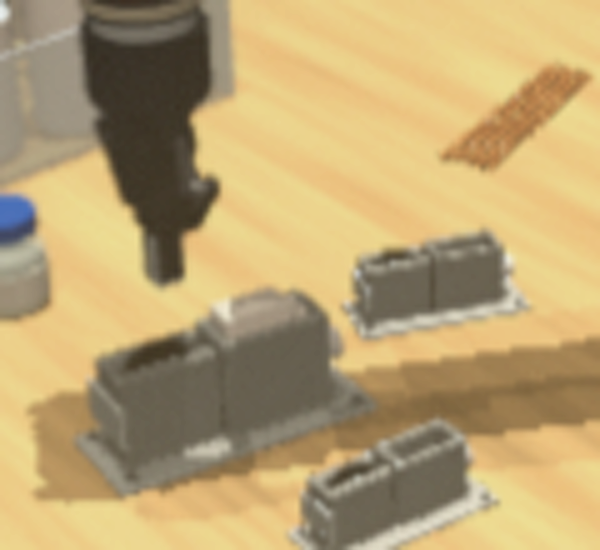

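The cassette sits low in the slot, about 1 cm proud, and the tip is over the wheel.

Emit:
servo_tool([
  [[0,0,0,2,0],[0,0,0,3.3,0],[0,0,0,3.8,0],[0,0,0,3.9,0],[0,0,0,3.9,0]],
])

```text
t: 13.35
tool_pos: [0.5409, -0.1891, 0.1025]
tool_rot: [3.137, -0.17, -0.0]
contact_force: [-0.6, 1.0, 0.7]
opening: 0.0001
grip_force: 0.0
```

Emit:
servo_tool([
  [[0,0,0,0.15,0],[0,0,0,0.3,0],[0,0,0,0.4,0],[0,0,0,0.4,0]],
])

```text
t: 13.75
tool_pos: [0.5415, -0.1892, 0.0988]
tool_rot: [3.137, -0.17, 0.001]
contact_force: [-0.3, 0.3, 0.7]
opening: -0.0
grip_force: 0.5
```

Emit:
servo_tool([
  [[0,0,0,0.1,0],[0,0,0,0.2,0],[0,0,0,0.25,0],[0,0,0,0.25,0]],
])

```text
t: 14.15
tool_pos: [0.5425, -0.1895, 0.0984]
tool_rot: [3.136, -0.17, 0.004]
contact_force: [-3.1, 1.0, 10.2]
opening: 0.0003
grip_force: 5.1
```

Emit:
servo_tool([
  [[0,0,0,-0.08,0],[0,0.4,0,-0.08,0],[0,0.8,0,-0.08,0],[0,1.2,0,-0.08,0],[0,1.6,0,-0.08,0]],
])

```text
t: 14.65
tool_pos: [0.5582, -0.1911, 0.0984]
tool_rot: [3.136, -0.17, 0.003]
contact_force: [-0.8, 0.3, 4.8]
opening: 0.0003
grip_force: 2.3
```

Emit:
servo_tool([
  [[0,0.3,0,0,0],[0,0.6,0,0,0],[0,0.6,0,0,0]],
])

```text
t: 14.95
tool_pos: [0.5639, -0.1918, 0.0972]
tool_rot: [3.136, -0.17, 0.002]
contact_force: [1.1, 0.5, 3.9]
opening: 0.0
grip_force: 2.3
```

Emit:
servo_tool([
  [[0,0,0,-1,0],[0,-2.2,0,-1,0],[0,-2.2,0,-1,0],[0,-2.2,0,-0.2,0],[0,-2.2,0,0,0]],
])

```text
t: 15.45
tool_pos: [0.5413, -0.1894, 0.0972]
tool_rot: [3.137, -0.17, -0.002]
contact_force: [-7.2, 2.0, 15.1]
opening: -0.0
grip_force: 7.0
```

Emit:
servo_tool([
  [[0,0,0,0.05,0],[0,0,0,0.05,0]],
])

```text
t: 15.65
tool_pos: [0.5417, -0.1894, 0.0975]
tool_rot: [3.137, -0.17, -0.001]
contact_force: [-5.2, 0.7, 10.6]
opening: -0.0004
grip_force: 5.1
```

Emit:
servo_tool([
  [[0,0,0,-0.07,0],[0,0.5,0,-0.07,0],[0,1,0,-0.07,0],[0,1.5,0,-0.07,0]],
])

```text
t: 16.05
tool_pos: [0.5559, -0.191, 0.0984]
tool_rot: [3.137, -0.169, -0.006]
contact_force: [-8.3, -0.1, 14.7]
opening: -0.0
grip_force: 7.4
```

Emit:
servo_tool([
  [[0,0.3,0,0,0],[0,0.6,0,0,0]],
])

```text
t: 16.25
tool_pos: [0.5617, -0.1918, 0.0983]
tool_rot: [3.137, -0.169, -0.006]
contact_force: [-8.8, 0.9, 14.0]
opening: 0.0
grip_force: 7.0
```

Emit:
servo_tool([
  [[0,0,0,-1,0],[0,-2.1,0,-1,0],[0,-2.1,0,-1,0],[0,-2.1,0,-0.2,0],[0,-2.1,0,0,0]],
])

```text
t: 16.75
tool_pos: [0.542, -0.1894, 0.0977]
tool_rot: [3.137, -0.17, -0.0]
contact_force: [-5.4, 2.0, 15.4]
opening: 0.0003
grip_force: 7.4
```

Emit:
servo_tool([
  [[0,0,0,0,0],[0,0.5,0,0,0],[0,1,0,0,0],[0,1.5,0,0,0]],
])

```text
t: 17.15
tool_pos: [0.5504, -0.1905, 0.0981]
tool_rot: [-3.135, 0.168, 0.033]
contact_force: [-21.8, 3.3, 23.6]
opening: 0.0001
grip_force: 10.9
```

Emit:
servo_tool([
  [[0,0.3,0,0,0],[0,0.6,0,0,0]],
])

```text
t: 17.35
tool_pos: [0.5614, -0.1919, 0.0983]
tool_rot: [3.137, -0.169, -0.007]
contact_force: [-10.8, 1.1, 15.3]
opening: -0.0001
grip_force: 7.3
```

Emit:
servo_tool([
  [[0,0,0,-1,0],[0,-1.6,0,-1,0],[0,-1.6,0,-1,0],[0,-1.6,0,-0.4,0],[0,-1.6,0,-0.17,0]],
])

```text
t: 17.85
tool_pos: [0.5466, -0.1897, 0.0982]
tool_rot: [-3.137, 0.17, 0.0]
contact_force: [-4.5, 2.0, 12.3]
opening: 0.0001
grip_force: 6.4
```

Emit:
servo_tool([
  [[0,0.2,0,0,0],[0,0.4,0,0,0],[0,0.6,0,0,0]],
])

```text
t: 18.15
tool_pos: [0.5519, -0.1904, 0.0987]
tool_rot: [-3.137, 0.169, 0.004]
contact_force: [-4.9, 0.3, 6.3]
opening: -0.0
grip_force: 3.2
```

Emit:
servo_tool([
  [[0,0.2,0,0,0],[0,0.4,0,0,0],[0,0.6,0,0,0]],
])

```text
t: 18.45
tool_pos: [0.5579, -0.191, 0.0986]
tool_rot: [-3.137, 0.17, 0.004]
contact_force: [-5.4, 0.2, 5.5]
opening: -0.0004
grip_force: 3.2
```

The steady drag of about 5 N, against 1.6 N for a free wheel, means the wheel is against its stop. I'll lift clear and check.

Emit:
servo_tool([
  [[0,0,0,-3,0],[0,0,0,-7,0],[0,0,0,-12,0],[0,0,0,-12,0],[0,0,0,-12,0]],
])

```text
t: 18.95
tool_pos: [0.5594, -0.1913, 0.2202]
tool_rot: [3.136, -0.17, 0.005]
contact_force: [-0.5, -0.4, -1.0]
opening: -0.0004
grip_force: 0.0
```

```bash
python3 - <<'E'
from h import *
o=ctrl.get_obs(); print(o['tool_pos'],o['contact_force'])
d=snap('scene','s6')
f=lambda t:cv2.resize(load(t)['img'][155:225,210:290,::-1],(400,350),interpolation=2)
cv2.imwrite('pics/c6.png',np.clip(np.hstack([f('s5'),f('s6')])*1.4,0,255).astype(np.uint8))
E
```

```text
[ 0.55938005 -0.1913455   0.220209  ] [-0.54318711 -0.42229462 -1.0325409 ]
```

View pics/c6.png

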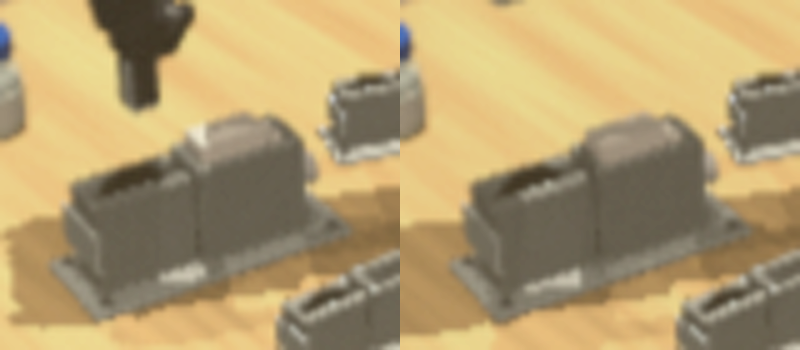

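The cassette has stayed seated low in the slot and the gripper is clear of everything, so I'm handing in.

```bash
python3 -c "
from station import ctrl
print(ctrl.finish_job())"
```

```text
the job is handed in; nothing more can be done
None
```

I handed the job in at about 19 s of the 54 s limit, with no verdict returned: by feel and camera, the cassette clicked home, the thumbwheel came up against its stop, and the arm ended clear; some wheel strokes pressed 10 to 24 N, above the advised 3 to 8 N but under the 60 N limit.

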